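Strip the biscuit stamp bed and pack the wash pan level

ROBOT

A 6-joint arm with a two-finger parallel gripper is mounted at the origin on the work surface. World frame = base frame: x ahead of the robot, y to its left, z up, the work surface at z = 0. Lengths are in m, angles in degrees, forces in N, time in s.
With the tool pointing down it reaches from about 0.325 to 0.775 m from the base axis. Payload 5.5 kg.
Tool frame: the origin (TCP) lies midway between the tips of the shut fingers; the grasp point (between the pads) lies 19 mm behind it (env.grip_depth is the distance from the TCP to the grasp point, in m); z points along the fingers, y is the direction in which the jaws open and shut (so a half turn about z gives the same grasp; the last joint's range is limited). The gripper opens to 88 mm and grips with 3 to 60 N. Pads are 20 mm wide; open, the fingers measure 115 mm over their backs; the gripper's body (75 mm by 178 mm) begins 61 mm behind the grasp point.
Start: joints at [-80.082, 5.22, 70.514, -0, 104.267, -3.249], TCP at [0.137, -0.584, 0.223] pointing down, gripper open.
Joint ranges: [-164.24, 164.24], [-49.07, 125.15], [9.68, 141.18], [-86.29, 266.29], [3.28, 154.24], [-151.56, 151.56]. Speed limits (degrees/s): [147.25, 147.25, 172.46, 180, 180, 180].

INTERFACE

Orientations are given as [roll, pitch, yaw] about the fixed x, y, z axes, in that order (R = Rz(yaw) Ry(pitch) Rx(roll)).
In Python, from bench import env gives the robot as it stands. Calls block until the motion is done:
- env.reach(position, orientation): joint-space move of the TCP to a pose.
- env.move_linear(position, attitude=None, speed=0.15, contact_N=None): straight line of the TCP; attitude=None keeps the orientation; speed is the mean speed in m/s. With contact_N (N) it stops when the force on the tool has changed by that much, and returns True; else False.
- env.move_j(angles): joint-space move.
- env.open() and env.grasp(f_grip=None): open the fingers fully, or close them until they stop; f_grip is the grip in N (None keeps the last).
- env.wait(seconds).
- env.inverse_kinematics(position, orientation): joint angles nearest the present ones, or None.
- env.capture(name): name is "side" or "top" or "wrist"; returns a dict with "pixels" (420x560x3 uint8, red, green, blue), "range_z" (420x560 float32, m along the optical axis (not along the pixel's ray), 0 where there is no reading), "camera_matrix" (3x3 intrinsics, pixels), "cam_to_world" (4x4, takes a point from camera to world coordinates). Camera axes: x right, y down, z forward; pixel columns grow to the right and rows downward; lengths in m; the calibration is good to about 2 mm. A picture is of the moment at which its call begins.
A pose or a line that the arm cannot do raises env.MotionError and nothing moves.
- env.hand_in(): hands the job in, once; it reports no verdict.
Readings, each from a call of its own:
- env.get_time_s(): time.
- env.get_joints(): joint angles.
- env.get_dq(): joint speeds.
- env.get_effort(): joint torques, N m.
- env.get_eef_pos(): TCP position.
- env.get_tool_rot(): TCP orientation.
- env.get_contact_force(): force on the tool from outside, world axes, zero at the start.
- env.get_ft_torque(): the same for the moment, N m.
- env.get_width(): finger opening in m.
Only numpy, scipy, OpenCV 4.12 (cv2) and the standard library are available. Lean on these libraries where they do the work, as an engineer would, in place of code of your own. Each camera call takes 0.05 s, during which the arm holds its last target. There are 200 camera calls.

TASK

Slacken the left-hand-threaded clamp nut fully (clockwise seen from above) to free the keeper, then pack every biscuit stamp that is there into the steel wash pan, upright on its base and with nothing standing above the rim: tall ones on the deep side of the stepped floor. When all are in, check by touch: pick up the levelling bar by its handle, lay it across the pan's rim, square to the pan and centred, at the end with the wire handle, and sweep it slowly (no faster than about 5 cm/s) in touch with the rim to the other end; then lay the bar back lengthwise on its mat, leaving the nut slack and the things standing around undisturbed.

Things in the scene. Friction and masses are not known exactly. Their poses are not given: they have to be found in the camera images.
- bed: Fixed aluminium stamp bed, plate 154 (x) x 300 (y) mm, deck 12 mm above the table. Origin on the table under the middle of the six seats; seat centres at x = -37 and +37 mm, y = -76, 0 and +76 mm, on the deck. Ridges 6 mm above the deck run along the outer edges. The clamp nut's axis is at x = 0, y = -150 mm; the keeper runs between the two rows.
- keeper (a joint): Steel keeper comb along the bed's y between the rows, 9 mm wide, top 31 mm above the table; its tabs (to x = +-15 mm) lie 1 mm over the bases' inner edges and lock the stamps down. It is driven by the nut only: joint value in m, 0 = locked, 0.022 = fully drawn back along -y, all stamps free to lift.
- nut (a joint): Steel wing nut with a LEFT-HAND thread on a vertical stud: rad, growing clockwise seen from above (slackening); 0 = tight, stop at 4.2 = fully slack. Starts between 0 and 0.5. Needs about 0.05 N m, stays where left, rises 1.4 mm per rad. The upright wing is a bar 46 x 14 mm, 32 mm high; its length lies along the bed's x axis at angle 0. Takes several grasps.
- nut_grip (a point): Point on the nut's axis in the middle of the wing's upper part, 12 mm below the wing's top (20 mm above the wing's foot); about 54 mm above the table when tight. Rises and turns with the nut.
- pan: Fixed steel open pan, 84 mm high, inside 144 (x) x 216 (y) mm, walls 4 mm, rim flange 10 mm outward. Origin on the table under its centre. Stepped floor: the +x half is deep (floor 6 mm above the table, 78 below the rim), the -x half shallow (floor 32 mm up, 52 below the rim). Each half takes three stamps in a row (72 x 72 mm each). A bent wire handle sticks out at the -y end, just below the rim.
- tall1: Tall biscuit stamp: square aluminium base 58 x 58 x 14 mm with a centred upright square white handle 18 x 18 mm, overall height 72 mm, 160 g give or take. Origin at the centre of its underside, z up the handle, x and y along the sides. May be absent. Starts upright in any of the six bed seats.
- tall2: Tall biscuit stamp: square aluminium base 58 x 58 x 14 mm with a centred upright square white handle 18 x 18 mm, overall height 72 mm, 160 g give or take. Origin at the centre of its underside, z up the handle, x and y along the sides. May be absent. Starts upright in any of the six bed seats.
- tall3: Tall biscuit stamp: square aluminium base 58 x 58 x 14 mm with a centred upright square white handle 18 x 18 mm, overall height 72 mm, 160 g give or take. Origin at the centre of its underside, z up the handle, x and y along the sides. May be absent. Starts upright in any of the six bed seats.
- short1: Short biscuit stamp: square aluminium base 58 x 58 x 14 mm with a centred upright square white handle 18 x 18 mm, overall height 46 mm, 160 g give or take. Origin at the centre of its underside, z up the handle, x and y along the sides. May be absent. Starts upright in any of the six bed seats.
- short2: Short biscuit stamp: square aluminium base 58 x 58 x 14 mm with a centred upright square white handle 18 x 18 mm, overall height 46 mm, 160 g give or take. Origin at the centre of its underside, z up the handle, x and y along the sides. May be absent. Starts upright in any of the six bed seats.
- short3: Short biscuit stamp: square aluminium base 58 x 58 x 14 mm with a centred upright square white handle 18 x 18 mm, overall height 46 mm, 160 g give or take. Origin at the centre of its underside, z up the handle, x and y along the sides. May be absent. Starts upright in any of the six bed seats.
- bar: Levelling bar: straight flat aluminium bar 190 (its x) x 44 x 10 mm with a centred upright square white handle 20 x 20 mm standing from 10 to 52 mm above its underside; 220 g. Origin at the centre of its underside. Long enough to span the pan's 152 mm width. Starts lying on the mat.
- mat: Fixed blue mat 70 (x) x 230 (y) mm, under 1 mm thick, flat on the table where the bar belongs, the bar lying along the mat's y. Origin at the centre of its underside.
- bowl: Bystander: steel bowl, 120 mm wide, 60 mm high.
- shaker: Bystander: white jar with steel cap, 56 mm wide, 110 mm high.
- icing_tub: Bystander: closed white plastic tub, 70 x 90 x 50 mm.
Mind the look-alikes: they are no part of the job. What is shaped like the short1 but brown or red is not meant.

How it is judged (in metres and radians):
On the way, in this order (a step that is already met when the one before it is completed fails the run):
1. the clamp nut is turned clockwise until slack (past 3.9 rad) (value of joint nut above 3.9 rad), for 0.2 s.
2. every stamp present stands upright in the pan, wholly below the rim, let go (x of tall1 in the frame of pan between -0.072 and 0.072 m and y of tall1 in the frame of pan between -0.108 and 0.108 m and z of tall1 in the frame of pan between 0 and 0.012 m and angle between each of tall1, tall2, tall3, short1, short2, short3's own z axis and vertical below 0.1 rad and linear speed of each of tall1, tall2, tall3, short1, short2, short3 below 0.05 m/s and x of tall2 in the frame of pan between -0.072 and 0.072 m and y of tall2 in the frame of pan between -0.108 and 0.108 m and z of tall2 in the frame of pan between 0 and 0.012 m and x of tall3 in the frame of pan between -0.072 and 0.072 m and y of tall3 in the frame of pan between -0.108 and 0.108 m and z of tall3 in the frame of pan between 0 and 0.012 m and x of short1 in the frame of pan between -0.072 and 0.072 m and y of short1 in the frame of pan between -0.108 and 0.108 m and z of short1 in the frame of pan between 0 and 0.038 m and x of short2 in the frame of pan between -0.072 and 0.072 m and y of short2 in the frame of pan between -0.108 and 0.108 m and z of short2 in the frame of pan between 0 and 0.038 m and x of short3 in the frame of pan between -0.072 and 0.072 m and y of short3 in the frame of pan between -0.108 and 0.108 m and z of short3 in the frame of pan between 0 and 0.038 m and contact force between each of tall1, tall2, tall3, short1, short2, short3 and the fingers below 0.1 N), for 0.3 s.
3. the bar lies square across the rim at the wire-handle end (the bar's centre within 40 mm of that inner end wall, 16 mm of the pan's middle line), touching it (y of bar in the frame of pan between -0.125 and -0.068 m and x of bar in the frame of pan between -0.016 and 0.016 m and z of bar in the frame of pan between 0.081 and 0.089 m and angle between the x axis of bar and the x axis of pan, either way round below 0.17 rad and angle between bar's own z axis and vertical below 0.08 rad and linear speed of bar below 0.08 m/s and contact force between bar and pan above 0.1 N), for 0.1 s.
4. the bar is swept past the first third, within 5 mm of the rim, slower than 0.08 m/s (y of bar in the frame of pan between -0.06 and -0.02 m and x of bar in the frame of pan between -0.016 and 0.016 m and z of bar in the frame of pan between 0.081 and 0.089 m and angle between the x axis of bar and the x axis of pan, either way round below 0.17 rad and angle between bar's own z axis and vertical below 0.08 rad and linear speed of bar below 0.08 m/s), for 0.1 s.
5. the bar is swept past the middle in the same way (y of bar in the frame of pan between -0.02 and 0.02 m and x of bar in the frame of pan between -0.016 and 0.016 m and z of bar in the frame of pan between 0.081 and 0.089 m and angle between the x axis of bar and the x axis of pan, either way round below 0.17 rad and angle between bar's own z axis and vertical below 0.08 rad and linear speed of bar below 0.08 m/s), for 0.1 s.
6. the bar is swept past the last third in the same way (y of bar in the frame of pan between 0.02 and 0.06 m and x of bar in the frame of pan between -0.016 and 0.016 m and z of bar in the frame of pan between 0.081 and 0.089 m and angle between the x axis of bar and the x axis of pan, either way round below 0.17 rad and angle between bar's own z axis and vertical below 0.08 rad and linear speed of bar below 0.08 m/s), for 0.1 s.
7. the bar reaches the other end (its centre within 40 mm of that inner end wall), touching the rim (y of bar in the frame of pan between 0.068 and 0.125 m and x of bar in the frame of pan between -0.016 and 0.016 m and z of bar in the frame of pan between 0.081 and 0.089 m and angle between the x axis of bar and the x axis of pan, either way round below 0.17 rad and angle between bar's own z axis and vertical below 0.08 rad and linear speed of bar below 0.08 m/s and contact force between bar and pan above 0.1 N), for 0.1 s.
At the end, for the whole second after the job is handed in: The nut is slack (over 3.9 rad); every stamp present is inside the pan, upright within 0.1 rad, at rest, no part above the rim; the bar lies flat and still on its mat, its centre over the mat (35 mm across, 80 mm along from its centre), along the mat within 0.35 rad (value of joint nut above 3.9 rad and x of tall1 in the frame of pan between -0.072 and 0.072 m and y of tall1 in the frame of pan between -0.108 and 0.108 m and z of tall1 in the frame of pan between 0 and 0.012 m and angle between each of tall1, tall2, tall3, short1, short2, short3, bar's own z axis and vertical below 0.1 rad and linear speed of each of tall1, tall2, tall3, short1, short2, short3 below 0.05 m/s and x of tall2 in the frame of pan between -0.072 and 0.072 m and y of tall2 in the frame of pan between -0.108 and 0.108 m and z of tall2 in the frame of pan between 0 and 0.012 m and x of tall3 in the frame of pan between -0.072 and 0.072 m and y of tall3 in the frame of pan between -0.108 and 0.108 m and z of tall3 in the frame of pan between 0 and 0.012 m and x of short1 in the frame of pan between -0.072 and 0.072 m and y of short1 in the frame of pan between -0.108 and 0.108 m and z of short1 in the frame of pan between 0 and 0.038 m and x of short2 in the frame of pan between -0.072 and 0.072 m and y of short2 in the frame of pan between -0.108 and 0.108 m and z of short2 in the frame of pan between 0 and 0.038 m and x of short3 in the frame of pan between -0.072 and 0.072 m and y of short3 in the frame of pan between -0.108 and 0.108 m and z of short3 in the frame of pan between 0 and 0.038 m and x of bar in the frame of mat between -0.035 and 0.035 m and y of bar in the frame of mat between -0.08 and 0.08 m and height (world z) of bar below 0.012 m and linear speed of bar below 0.03 m/s and angle between the x axis of bar and the y axis of mat, either way round below 0.35 rad); the robot touches nothing.
It fails at once if the bowl is shoved more than 3 cm (distance of bowl from where it was at the start of the episode above 0.03 m).
It fails at once if the jar is shoved more than 3 cm (distance of shaker from where it was at the start of the episode above 0.03 m).
It fails at once if the tub is shoved more than 3 cm (distance of icing_tub from where it was at the start of the episode above 0.03 m).
Of tall1, tall2, tall3, short1, short2, short3 only 3 to 5 are there at a start; the rules pass over those that are not, and their reading is None.
At some moment in a run one of bar may be knocked a few centimetres aside while the robot is not near it.
It also fails if it takes over 210 s, if anything falls off the work surface, if the arm or the gripper's body presses on something with over 40 N, if the wrist force passes 120 N, or if a joint passes its speed limit or range.

## Working session

There is one attempt and no reset: what is moved stays moved. The work goes in short steps, each a Python script; the robot and the scene stay as the last script left them, time stands still between calls to the robot, and variables do not carry over. Pictures are saved under pics/ and viewed, about 12 in all and at most 16, crops included, and the job is handed in when it is done.

```bash
ls; mkdir -p pics; cat > h.py <<'E'
import numpy as np, cv2
from bench import env
def snap(name,fn):
    c=env.capture(name); cv2.imwrite('pics/'+fn+'.png',c['pixels'][:,:,::-1]); np.savez('pics/'+fn,**c); return c
def load(fn): return dict(np.load('pics/'+fn+'.npz'))
def cloud(c):
    z=c['range_z']; K=c['camera_matrix']; v,u=np.indices(z.shape)
    P=np.stack([(u-K[0,2])/K[0,0]*z,(v-K[1,2])/K[1,1]*z,z],-1)
    T=c['cam_to_world']; W=P@T[:3,:3].T+T[:3,3]; W[z==0]=np.nan; return W
E
python3 - <<'E'
from h import *
for n in('top','side'):
    c=snap(n,n+'0'); print(c['cam_to_world'].round(3).tolist(),c['camera_matrix'].tolist())
print(env.get_tool_rot(),env.get_time_s(),env.grip_depth)
E
```

```text
pics
[[0.016, -0.983, 0.182, 0.352], [-1.0, -0.014, 0.013, -0.008], [-0.01, -0.182, -0.983, 1.17], [0.0, 0.0, 0.0, 1.0]] [[473.89179502878403, 0.0, 275.78062559674856], [0.0, 473.89179502878403, 201.0858615681228], [0.0, 0.0, 1.0]]
[[-0.869, -0.338, 0.361, 0.156], [-0.494, 0.568, -0.658, 0.726], [0.017, -0.75, -0.661, 0.795], [0.0, 0.0, 0.0, 1.0]] [[538.0987123604284, 0.0, 280.3978328782015], [0.0, 538.0987123604284, 211.89848086376225], [0.0, 0.0, 1.0]]
[-1.79902066e+02 -6.20213953e-03  1.31646600e+01] 0.1 0.0187
```

View pics/top0.png

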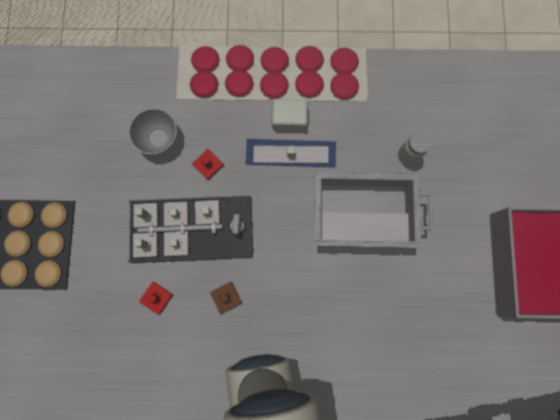

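View pics/side0.png

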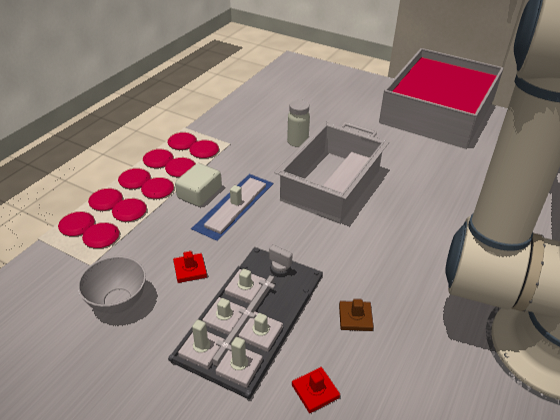

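The top view shows the bed at the left (cols 128-253, rows 197-262) with 5 white stamps. The nut is at (237,225), the pan at (318-420, 173-247) with its wire handle on the right (-y), and the bar on the blue mat at (291,153). The red and brown pieces are decoys. Side view: the two stamps farthest from the nut look tall and three look short.

```bash
python3 - <<'E'
from h import *
for fn in('top0','side0'):
    c=load(fn); W=cloud(c); z=W[...,2]; px=c['pixels'].astype(int)
    print(fn,'table z',np.nanmedian(z[300:320,150:400]) if fn=='top0' else np.nanmedian(z[370:400,60:120]))
    def rect(m,lab):
        p=W[m][:,:2].astype(np.float32); 
        if len(p)<5: return
        r=cv2.minAreaRect(p*1000); print(lab,len(p),'c',np.round(r[0],1),'s',np.round(r[1],1),'a',round(r[2],2),'zmed',np.median(W[m][:,2]).round(4),'med',np.median(p,0).round(4))
    def box(x0,x1,y0,y1): return (W[...,0]>x0)&(W[...,0]<x1)&(W[...,1]>y0)&(W[...,1]<y1)
    B=box(.2,.42,.04,.38)
    m=B&(z>.007)&(z<.04); 
    n,l,s,_=cv2.connectedComponentsWithStats(m.astype(np.uint8)); 
    for i in range(1,n):
        if s[i,4]>300: rect(l==i,'bed')
    for lo,hi in((.05,.07),(.075,.1)):
        n,l,s,_=cv2.connectedComponentsWithStats((B&(z>lo)&(z<hi)).astype(np.uint8))
        for i in range(1,n):
            if s[i,4]>4: rect(l==i,f'h{lo}')
    rect(box(.22,.48,-.36,-.08)&(z>.079)&(z<.09),'rim')
    blue=(px[...,2]>px[...,0]+40)
    rect(blue&box(.4,.55,-.2,.15)&(z<.006),'mat')
    rect(box(.4,.55,-.2,.15)&(z>.046)&(z<.056),'barhandle')
    rect(box(.43,.53,-.11,.09)&(z>.007)&(z<.014),'bar')
    rect(box(.24,.34,.04,.12)&(z>.058)&(z<.075),'nut')
E
python3 - <<'E'
import cv2
a=cv2.imread('pics/top0.png')[185:270,120:260]
b=cv2.imread('pics/side0.png')[235:400,165:330]
import numpy as np
a=cv2.resize(a,(560,340),interpolation=cv2.INTER_CUBIC)
cv2.imwrite('pics/crop1.png',a)
E
```

```text
top0 table z 0.0003301900861882867
bed 541 c [324.4 293.3] s [57.9 58.5] a 58.56 zmed 0.0143 med [0.3252 0.2889]
bed 533 c [328.1 124.1] s [57.5 58.1] a 27.56 zmed 0.0142 med [0.328  0.1227]
rim 745 c [ 464.3 -205.3] s [ 30.6 243.8] a 0.17 zmed 0.0838 med [ 0.4575 -0.2069]
barhandle 9 c [495.3  94.5] s [ 8.5 39.7] a 73.93 zmed 0.0501 med [0.4801 0.0947]
bar 308 c [479.9  16.6] s [146.6  98.8] a 89.83 zmed 0.0115 med [0.4738 0.0759]
side0 table z 0.0016537663868463337
bed 830 c [327.6 120.6] s [58.6 61. ] a 27.25 zmed 0.0158 med [0.3238 0.1291]
bed 634 c [414.9 253.4] s [ 12.6 213.3] a 0.86 zmed 0.0178 med [0.4152 0.2911]
bed 1141 c [324.2 289.6] s [59.2 60.1] a 58.95 zmed 0.0155 med [0.3193 0.2967]
rim 522 c [ 463.8 -210.4] s [247.8  31.5] a 89.84 zmed 0.0857 med [ 0.4573 -0.1954]
barhandle 268 c [508.7 -49.4] s [307.8  89.2] a 85.36 zmed 0.0513 med [ 0.4896 -0.0978]
bar 280 c [479.7 -10. ] s [199.9  99.8] a 89.76 zmed 0.0127 med [0.4673 0.0703]
```

View pics/crop1.png

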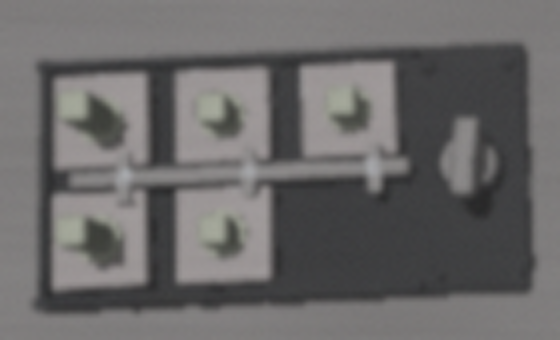

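The crop shows three stamps in the +x row and two in the -x row. The two at the far left are tall (strong parallax), and the wing lies roughly along bed x. My world boxes were too near the base, so I'm redoing the fit.

```bash
cat > fit.py <<'E'
from h import *
def run(fn):
    c=load(fn); W=cloud(c); z=W[...,2]; px=c['pixels'].astype(int)
    def rect(m,lab):
        p=W[m][:,:2].astype(np.float32)
        if len(p)<5: print(lab,'none'); return
        r=cv2.minAreaRect(p*1000); print(lab,len(p),'c',np.round(r[0],1),'s',np.round(r[1],1),'a',round(r[2],2),'z',np.median(W[m][:,2]).round(4),'med',np.median(p,0).round(4))
    def comps(m,lab,k):
        n,l,s,_=cv2.connectedComponentsWithStats(m.astype(np.uint8))
        for i in range(1,n):
            if s[i,4]>=k: rect(l==i,lab)
    tall=(z>.007)
    print(fn); comps((z>.007)&(W[...,0]>.25)&(W[...,0]<.75)&(abs(W[...,1])<.45),'obj',250)
    B=(W[...,0]>.35)&(W[...,0]<.58)&(W[...,1]>.05)&(W[...,1]<.4)
    comps(B&(z>.052)&(z<.064),'h58',8); comps(B&(z>.076)&(z<.09),'h84',8)
    comps(B&(z>.062)&(z<.075),'nut',8)
    comps((z>.079)&(z<.09)&(W[...,1]<-.05)&(W[...,1]>-.45)&(W[...,0]>.25)&(W[...,0]<.65),'rim',100)
    comps((px[...,2]>px[...,0]+30)&(z<.006),'mat',30)
    comps((z>.007)&(z<.014)&(W[...,0]>.55)&(W[...,0]<.7)&(abs(W[...,1])<.2),'bar',30)
    comps((z>.046)&(z<.056)&(W[...,0]>.5)&(W[...,0]<.7)&(abs(W[...,1])<.2),'barh',8)
if __name__=='__main__':
    run('top0'); run('side0')
E
python3 fit.py
```

```text
top0
obj 873 c [709.4 313.4] s [119.7  80.9] a 89.97 z 0.027 med [0.716  0.3369]
obj 729 c [ 688.8 -324.5] s [53.9 51.7] a 87.17 z 0.1017 med [ 0.681  -0.3184]
obj 1168 c [686.7 -27.3] s [ 45.  188.3] a 0.12 z 0.0105 med [ 0.6852 -0.0252]
obj 528 c [658.6 181.9] s [59.4 57.9] a 45.91 z 0.0149 med [0.6555 0.1801]
obj 5852 c [ 535.6 -220.6] s [274.7 172.6] a 89.76 z 0.0366 med [ 0.5179 -0.2207]
obj 7567 c [493.1 216.1] s [154.3 301.5] a 3.5 z 0.0187 med [0.4901 0.2164]
obj 603 c [324.4 293.3] s [57.9 58.5] a 58.56 z 0.0147 med [0.3252 0.2901]
obj 592 c [328.1 124.1] s [57.5 58.1] a 27.56 z 0.0146 med [0.3281 0.1231]
h58 60 c [532.4 175.9] s [17.2 17.5] a 2.83 z 0.0575 med [0.5324 0.1752]
h58 57 c [527.7 252.4] s [17.6 16.5] a 7.74 z 0.0583 med [0.5269 0.2524]
h58 15 c [521.  320.2] s [ 6.  17.8] a 63.15 z 0.0581 med [0.521  0.3188]
h58 13 c [483.5  96. ] s [ 6.3 14. ] a 53.53 z 0.0607 med [0.4812 0.0961]
h58 59 c [454.5 247.9] s [16.7 17. ] a 2.15 z 0.0581 med [0.4554 0.2478]
h58 11 c [450.8 315.2] s [ 2.7 16. ] a 89.1 z 0.0574 med [0.4504 0.3152]
h84 68 c [523.3 327.1] s [17.2 18.2] a
[... 2981 characters left out ...]
 [ 0.679  -0.0138]
bar 67 c [581.2 -98.7] s [ 6.3 61.9] a 88.41 z 0.0106 med [ 0.5779 -0.0986]
bar 159 c [562.9  97. ] s [26.4 63.3] a 2.01 z 0.0129 med [0.561  0.0969]
bar 41 c [630.4 187.6] s [31.6  8.5] a 50.05 z 0.0116 med [0.6292 0.1886]
barh 39 c [ 607.7 -171.3] s [54.5  4.9] a 89.07 z 0.0505 med [ 0.6075 -0.1722]
barh 153 c [556.7 -98.2] s [  8.3 110.2] a 90.0 z 0.0513 med [ 0.5543 -0.0982]
barh 71 c [685.6 -30.6] s [21.3 20.6] a 3.95 z 0.053 med [ 0.6844 -0.0282]
barh 54 c [657.1 180. ] s [17.2 18.5] a 42.03 z 0.0477 med [0.6578 0.18  ]
barh 33 c [511.6 102.2] s [ 4.8 21. ] a 84.59 z 0.0523 med [0.5125 0.1026]
barh 42 c [528.5 177.5] s [20.5 10.3] a 40.33 z 0.0519 med [0.5276 0.1794]
```

Measurements agree with the given heights (handle tops at 58 and 84 mm, rim 84, nut wing top 66).

- **Bed:** yaw 3.5°, origin about (0.4905, 0.249).
- **Nut:** angle about 0.1 rad.
- **Pan:** centre about (0.535, -0.2065), yaw about 0.

I'll start with the nut.

```bash
cat >> h.py <<'E'
def pose(x,y,z,yaw): return [x,y,z],[180,0,yaw]
def lin(x,y,z,yaw=None,speed=0.15,**k): return env.move_linear([x,y,z],None if yaw is None else [180,0,yaw],speed=speed,**k)
E
python3 - <<'E'
from h import *
N=(.4993,.0995); bed=3.5; q=5.8
def at(q,turn,z): return z+0.0014*np.radians(q)
env.reach(*pose(*N,.15,bed-q+180)); print(env.get_joints().round(1))
def turn(q0,q1,off):
    lin(*N,at(q0,0,.037),bed-q0+off,speed=.1); env.grasp(40)
    print('w',env.get_width())
    for q in np.linspace(q0,q1,5)[1:]:
        lin(*N,at(q,0,.037),bed-q+off,speed=.0015)if 0 else env.move_linear([*N,at(q,0,.037)],[180,0,bed-q+off],speed=.002)
        print(round(q),env.get_time_s(),env.get_contact_force().round(1),env.get_ft_torque().round(2),env.get_joints()[5].round(1))
    env.open(); lin(*N,.12,speed=.15)
turn(q,121,180)
c=snap('top','n1')
env.reach(*pose(*N,.12,bed-121+360)); print(env.get_joints().round(1),env.get_time_s())
E
```

```text
[  7.4  -9.   91.8  -0.   97.2 -80.2]
w 0.014274803749874809
35 5.8917 [-0.7 -7.   0.7] [-1.11 -0.05 -0.02] -51.4
63 6.5417 [ 0.6 -5.4 -0.2] [-0.97 -0.25 -0.03] -22.6
92 7.1917 [ 1.9 -6.2 -1. ] [-1.02 -0.43 -0.  ] 6.1
121 7.8417 [ 3.  -5.9 -1.4] [-1.02 -0.59 -0.08] 34.9
[   7.4   -8.7   94.5   -0.    94.2 -145. ] 12.4333
```

```bash
python3 - <<'E'
from h import *
N=(.4993,.0985); bed=3.5
zz=lambda q:.037+.0014*np.radians(q)
q0=121
lin(*N,zz(q0),bed-q0+360,speed=.1); env.grasp(40); print(env.get_width(),env.get_contact_force().round(1))
for q in np.linspace(q0,239.5,5)[1:]:
    env.move_linear([*N,zz(q)],[180,0,bed-q+360],speed=.002)
    print(round(q),env.get_time_s(),env.get_contact_force().round(1),env.get_ft_torque().round(2))
env.wait(.3); env.open(); lin(*N,.2,speed=.2)
env.reach(*pose(.45,-.02,.3,90))
c=snap('top','n2'); print(env.get_time_s())
cv2.imwrite('pics/n2c.png',cv2.resize(c['pixels'][185:270,120:260,::-1],(560,340),interpolation=cv2.INTER_CUBIC))
import fit; fit.run('n2')
E
```

```text
0.013395244794878549 [ 4.6 -2.8 -2. ]
151 15.175 [ 5.4 -2.5 -3. ] [-0.46 -1.23 -0.03]
180 15.8417 [ 6.4 -5.  -3.9] [-0.77 -1.35 -0.07]
210 16.5083 [ 6.8 -6.  -3.2] [-1.   -1.37  0.  ]
240 17.175 [ 5.4 -7.3 -2.4] [-1.23 -1.12 -0.11]
20.3583
n2
obj 902 c [709.  313.7] s [118.8  81.8] a 89.76 z 0.0259 med [0.7184 0.3361]
obj 728 c [ 688.6 -324.9] s [52.  53.5] a 2.77 z 0.1 med [ 0.6813 -0.3181]
obj 32320 c [483.9  -1.3] s [459.7 720.1] a 25.71 z 0.6059 med [ 0.4351 -0.0029]
obj 531 c [658.8 182.1] s [58.6 58.1] a 46.61 z 0.015 med [0.6557 0.1801]
obj 602 c [324.8 293.2] s [58.9 58.5] a 59.09 z 0.015 med [0.3252 0.2902]
h58 60 c [532.5 175.7] s [17.2 18. ] a 3.54 z 0.0576 med [0.5326 0.175 ]
h58 53 c [527.5 252.3] s [17.  16.5] a 11.46 z 0.0579 med [0.5271 0.2518]
h58 17 c [519.7 321.6] s [ 7.6 20.4] a 52.56 z 0.0577 med [0.5189 0.3191]
h58 61 c [454.5 248.1] s [17.1 18. ] a 2.8 z 0.0578 med [0.4553 0.2475]
h58 10 c [449.6 314.9] s [ 3.8 14.9] a 83.35 z 0.0565 med [0.4472 0.3155]
h84 68 c [523.2 327.1] s [16.9 18.2] a 1.33 z 0.0839 med [0.523  0.3263]
h84 63 c [451.1 322.5] s [16.7 17. ]
[... 246 characters left out ...]
79 0.3157]
rim 1447 c [ 535.6 -250. ] s [213.9 172.8] a 89.74 z 0.0836 med [ 0.5215 -0.2928]
mat 384 c [701.1 -29.6] s [224.1  56.3] a 85.96 z 0.0012 med [ 0.7189 -0.0427]
bar 85 c [666.2 172.7] s [55.6 33.5] a 44.83 z 0.0122 med [0.6665 0.1664]
bar 629 c [682.8 -27.3] s [188.3  34.6] a 89.8 z 0.0104 med [ 0.6854 -0.0504]
bar 61 c [636.4 184.1] s [31.  32.3] a 88.11 z 0.0125 med [0.6372 0.1833]
bar 42 c [560.6 140.5] s [22.4 23.6] a 22.73 z 0.0112 med [0.5611 0.1405]
barh 60 c [687.1 -27.9] s [19.6 17.3] a 0.67 z 0.0515 med [ 0.6856 -0.0267]
barh 29 c [658.3 181.8] s [14.2 16.3] a 34.76 z 0.0476 med [0.6587 0.1819]
barh 8 c [ 608.1 -186.9] s [14.1  2.1] a 83.82 z 0.0527 med [ 0.6077 -0.1863]
```

View pics/n2c.png

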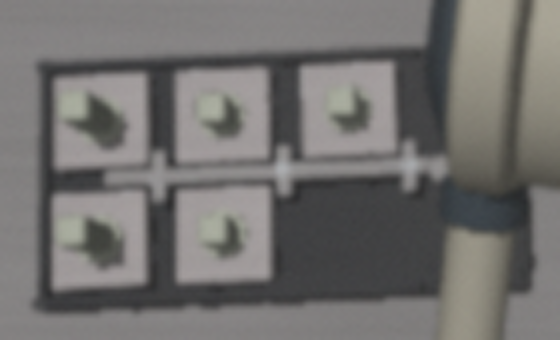

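The keeper moved about 20 mm (its tabs now sit between the stamps) and the nut rose 5.6 mm, which puts it at about 4.1 rad. Now the stamps. The fully open jaws need ±57.5 mm, so I release only where there is room along y. The outer short ones then get slid to the pan ends with the shut fingers.

```bash
cat >> h.py <<'E'
PX,PY=.5352,-.2065
def pick(x,y,z):
    env.reach(*pose(x,y,.15,3.5)); lin(x,y,z,speed=.12); env.grasp(30)
    w=env.get_width(); lin(x,y,.175,speed=.15); print('pick w',round(w,4),'held',round(env.get_width(),4),env.get_contact_force().round(1))
def place(px,py,z):
    x,y=PX+px,PY+py
    env.reach(*pose(x,y,.175,0)); lin(x,y,z+.02,speed=.15)
    hit=lin(x,y,z-.002,speed=.03,contact_N=4); print('hit',hit,env.get_eef_pos().round(4),env.get_contact_force().round(1))
    env.open(); lin(x,y,.17,speed=.15); print('t',env.get_time_s())
def push(px,y0,y1,z):
    env.grasp(10); lin(PX+px,PY+y0,.12,0); lin(PX+px,PY+y0,z,speed=.1)
    lin(PX+px,PY+y1,z,speed=.05); print('push',env.get_contact_force().round(1)); lin(PX+px,PY+y0,z,speed=.1); lin(PX+px,PY+y0,.17,speed=.2); env.open()
E
python3 - <<'E'
from h import *
pick(.5227,.3256,.045); place(.036,-.042,.039)
pick(.4502,.3213,.045); place(.036,.042,.039)
pick(.5319,.1745,.033); place(-.036,-.042,.053); push(-.036,.006,-.0335,.038)
env.reach(*pose(.45,.12,.3,3.5))
c=snap('top','p1'); s=snap('side','p1s'); print(env.get_time_s())
a=cv2.resize(c['pixels'][130:270,230:440,::-1],(800,533)); cv2.imwrite('pics/p1c.png',a)
E
```

```text
pick w 0.0179 held 0.0182 [-0.2  0.6 -1.4]
hit True [ 0.571  -0.2484  0.0389] [ 0.7 -0.1  3.1]
t 31.1333
pick w 0.0179 held 0.0179 [ 0.2 -0.5 -0.6]
hit True [ 0.571  -0.1644  0.0389] [0.7 0.1 3.8]
t 41.9
pick w 0.0177 held 0.0181 [ 0.2  0.3 -2. ]
hit True [ 0.4989 -0.2484  0.0529] [ 0.2 -0.1  4.4]
t 51.625
push [-0.  -0.2  0. ]
59.625
```

View pics/p1c.png

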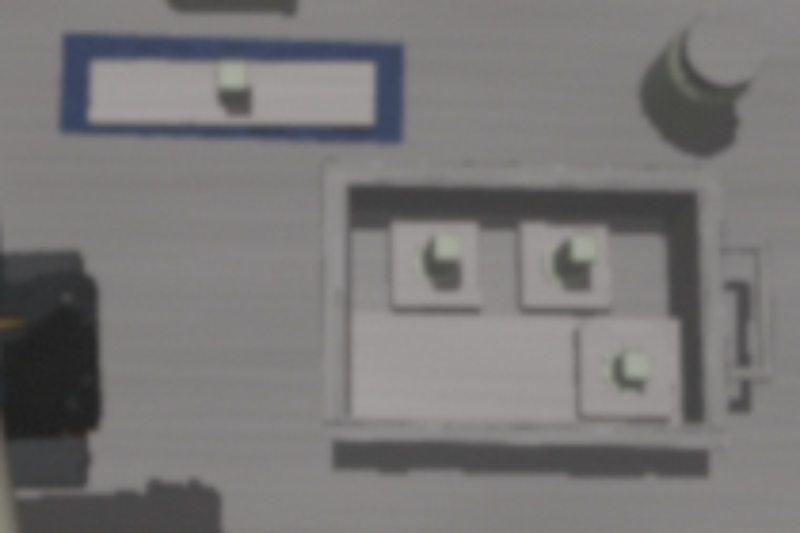

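Both tall stamps stand in the deep side, at (435,265) and (565,265) in the crop, and the short is slid to the handle end at (628,367). Continuing.

```bash
python3 - <<'E'
from h import *
pick(.5270,.2512,.033); place(-.036,.042,.053); push(-.036,-.006,.0335,.038)
pick(.4541,.2463,.033); place(-.036,0,.053)
env.reach(*pose(.40,-.0,.3,0))
c=snap('top','p2'); s=snap('side','p2s'); print(env.get_time_s())
cv2.imwrite('pics/p2c.png',cv2.resize(c['pixels'][100:270,120:440,::-1],(800,425)))
W=cloud(c); z=W[...,2]
m=(W[...,0]>.45)&(W[...,0]<.62)&(W[...,1]<-.09)&(W[...,1]>-.32)&(abs(W[...,0]-PX)<.068)&(abs(W[...,1]-PY)<.104)
n,l,st,_=cv2.connectedComponentsWithStats((m&(z>.07)).astype(np.uint8))
for i in range(1,n):
    if st[i,4]>8: p=W[l==i]; print((np.median(p,0)-[PX,PY,0]).round(4),np.nanmax(p[:,2]).round(4))
import fit; fit.run('p2')
E
```

```text
pick w 0.0177 held 0.0176 [-0.3  0.2 -2.4]
hit True [ 0.4989 -0.1644  0.0529] [-0.4  0.4  4.2]
t 68.8917
push [-1.  -0.2 -0.7]
pick w 0.0177 held 0.0179 [-0.4 -0.6 -1.8]
hit True [ 0.4989 -0.2064  0.0529] [-0.6  0.1  4. ]
t 85.6917
86.8167
[0.0354 0.0459 0.0769] 0.0822
[ 0.036  -0.037   0.0769] 0.0817
[-0.0339  0.0716  0.0776] 0.0819
[-0.036   0.0044  0.0774] 0.0833
[-0.0363 -0.0678  0.0771] 0.083
p2
obj 859 c [709.2 313.2] s [ 81.2 118.1] a 0.01 z 0.0272 med [0.7161 0.3377]
obj 731 c [ 688.3 -325.2] s [51.7 52.8] a 4.27 z 0.1013 med [ 0.6813 -0.3183]
obj 1172 c [686.8 -28.6] s [ 45.4 190.5] a 0.38 z 0.0106 med [ 0.6852 -0.0266]
obj 526 c [658.6 182. ] s [59.3 57.8] a 45.82 z 0.0149 med [0.6558 0.1801]
obj 26595 c [427.9  -5.6] s [361.9 735.1] a 7.71 z 0.5906 med [0.4191 0.0009]
obj 611 c [324.6 292.8] s [58.2 58.5] a 58.38 z 0.015 med [0.3252 0.2899]
rim 1853 c [ 535.8 -220.9] s [272.2 172.8] a 89.57 z 0.0836 med [ 0.5587 -0.256 ]
mat 479 c [694.2 -28.7] s [224.3  64.9] a 88.5 z 0.0009 med [ 0.7175 -0.0221]
bar 838 c [681.9 -28.6] s [ 36.  190.6] a 0.03 z 0.0103 med [ 0.6815 -0.0239
[... 216 characters left out ...]
37 -0.1172]
bar 50 c [ 571.7 -117.5] s [21.9 34.5] a 81.65 z 0.0084 med [ 0.5708 -0.1183]
bar 50 c [571.9  87.9] s [13.  34.8] a 8.49 z 0.0118 med [0.5721 0.0886]
bar 108 c [558.7 172.4] s [16.3 54.2] a 0.21 z 0.0117 med [0.5586 0.1727]
barh 63 c [686.9 -27.9] s [20.1 17.3] a 0.69 z 0.0518 med [ 0.6857 -0.0268]
barh 28 c [657.6 181.1] s [16.7 15.6] a 45.64 z 0.047 med [0.6567 0.181 ]
barh 9 c [ 608.3 -115.8] s [12.9  1.5] a 86.65 z 0.0528 med [ 0.6083 -0.115 ]
barh 11 c [ 607.6 -177.5] s [23.8  1. ] a 89.42 z 0.0508 med [ 0.6079 -0.1775]
barh 51 c [ 513.8 -142.4] s [26.6 26.9] a 1.91 z 0.0473 med [ 0.5175 -0.1456]
barh 70 c [ 514.3 -186. ] s [23.9 27.4] a 89.29 z 0.0476 med [ 0.5154 -0.1861]
```

View pics/p2c.png

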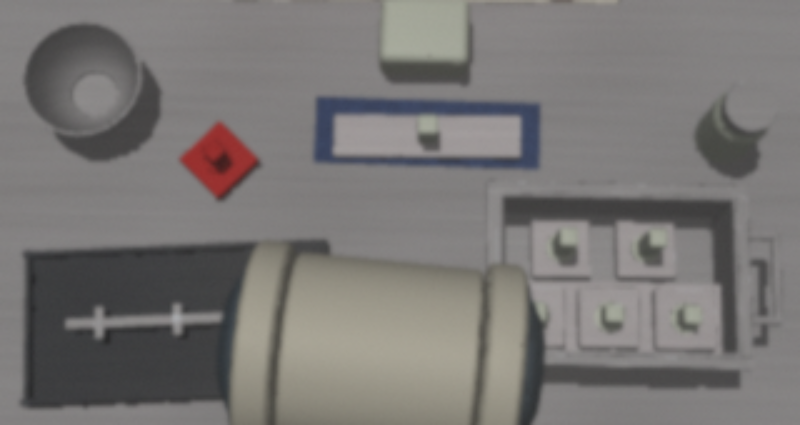

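View pics/p2s.png

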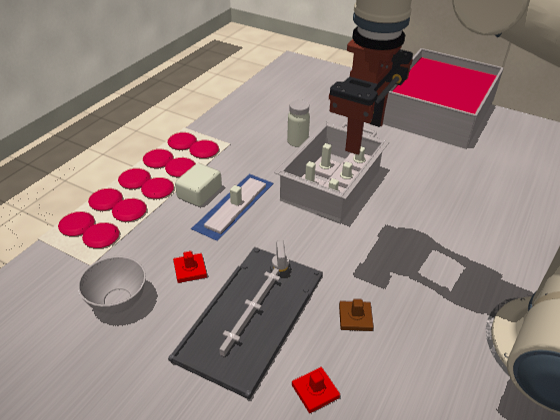

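All five stamps stand in the pan with tops at about 77 mm (rim 84), and the bar hasn't moved. Known placements show the top camera reads y about +4 mm, so the pan is at y ≈ -0.2085 and the bar at y ≈ -0.031. Next is the bar.

```bash
python3 - <<'E'
from h import *
PY=-.2085; zt=.023
env.reach(*pose(.6867,-.031,.13,0)); c=snap('side','b0')
W=cloud(c)
lin(.6867,-.031,zt,speed=.1); env.grasp(45); print('w',env.get_width(),env.get_contact_force().round(1))
lin(.6867,-.031,.21,speed=.12); print('held',env.get_width(),env.get_contact_force().round(1),env.get_ft_torque().round(2))
env.reach(*pose(PX,PY-.095,.21,90)); print(env.get_joints().round(1))
lin(PX,PY-.095,.122,speed=.1); env.wait(.2)
hit=lin(PX,PY-.095,.100,speed=.02,contact_N=3); p=env.get_eef_pos(); print('hit',hit,p.round(4),env.get_contact_force().round(1))
snap('side','b1'); print(env.get_time_s())
E
```

```text
w 0.019609956071227057 [-0.2 -0.2  0.5]
held 0.019453440106614473 [-0.7 -0.4 -2.4] [ 0.06 -0.02 -0.03]
[-32.7   7.5  69.4   0.  103.1 -32.7]
hit True [ 0.5352 -0.3035  0.1069] [0.4 0.4 3. ]
95.925
```

View pics/b1.png

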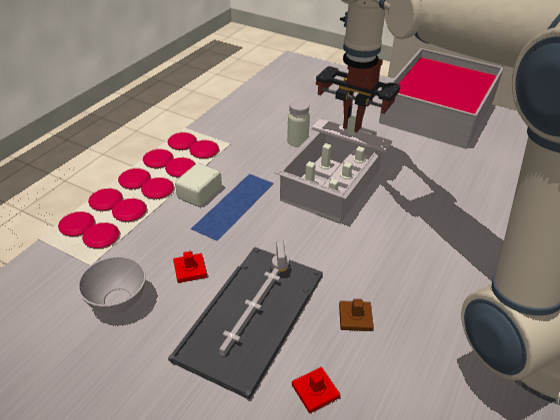

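The bar lies across the pan's wire-handle end; it touched at TCP 0.1069 against 0.106 expected. Sweeping slowly with light pressure.

```bash
python3 - <<'E'
from h import *
PY=-.2085; z=.1064
lin(PX,PY-.095,z,speed=.01); env.wait(.4); print(env.get_contact_force().round(1))
for y in np.linspace(-.095,.095,6)[1:]:
    lin(PX,PY+y,z,speed=.03); print(round(y,3),env.get_contact_force().round(1),env.get_ft_torque().round(2),env.get_width().round(4))
env.wait(.4); print(env.get_time_s(),env.get_contact_force().round(1))
snap('side','b2')
c=snap('top','b3'); cv2.imwrite('pics/b3c.png',cv2.resize(c['pixels'][130:270,230:440,::-1],(800,533)))
E
```

```text
[-3.3  1.4  5.4]Traceback (most recent call last):
  File "<stdin>", line 5, in <module>
AttributeError: 'float' object has no attribute 'round'
```

The script stopped on a print error after the first segment, with the bar at -0.057. Continuing from there.

```bash
python3 - <<'E'
from h import *
PY=-.2085; z=.1064
print(env.get_eef_pos().round(4),env.get_contact_force().round(1))
for y in np.linspace(-.095,.095,6)[2:]:
    lin(PX,PY+y,z,speed=.03); print(round(y,3),env.get_contact_force().round(1),env.get_ft_torque().round(2),env.get_width())
env.wait(.4); print(env.get_time_s(),env.get_contact_force().round(1))
snap('side','b2')
c=snap('top','b3'); cv2.imwrite('pics/b3c.png',cv2.resize(c['pixels'][130:270,230:440,::-1],(800,533)))
E
```

```text
[ 0.5357 -0.2654  0.1069] [ 0.2 -4.3  6.3]
-0.019 [ 1.2 -3.4  6.3] [-0.85 -0.38 -0.03] 0.019503900241091623
0.019 [ 0.6 -4.8  6.6] [-0.88 -0.32 -0.01] 0.01988220854920609
0.057 [ 1.  -4.4  7.6] [-0.9  -0.42 -0.09] 0.019666968277637788
0.095 [-0.2 -3.8  7.4] [-0.75 -0.37 -0.07] 0.01992499004635681
104.0917 [ 0.1 -4.   8.2]
```

View pics/b2.png

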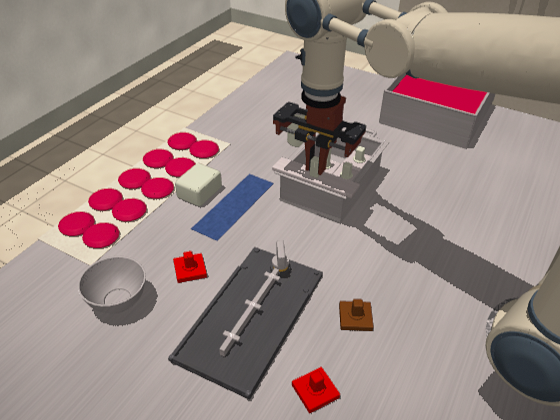

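Contact stayed at 6-8 N for the whole sweep and the bar is at the far end. Returning it to the mat.

```bash
python3 - <<'E'
from h import *
p=env.get_eef_pos(); lin(p[0],p[1],.21,speed=.12)
env.reach(*pose(.689,-.032,.21,0)); lin(.689,-.032,.045,speed=.12); env.wait(.2)
hit=lin(.689,-.032,.0215,speed=.02,contact_N=3); print(hit,env.get_eef_pos().round(4),env.get_contact_force().round(1))
env.open(); lin(.689,-.032,.2,speed=.12); env.reach(*pose(.2,-.5,.3,13)); env.wait(.3)
snap('side','e1'); snap('top','e0'); print(env.get_time_s())
W=cloud(load('e0')); z=W[...,2]; PY=-.2085
m=(abs(W[...,0]-PX)<.068)&(abs(W[...,1]-PY)<.104)
n,l,st,_=cv2.connectedComponentsWithStats((m&(z>.07)).astype(np.uint8))
for i in range(1,n):
    if st[i,4]>8: q=W[l==i]; print((np.median(q,0)-[PX,PY,0]).round(4),np.nanmax(q[:,2]).round(4))
import fit; fit.run('e0')
E
```

```text
True [ 0.6888 -0.032   0.0229] [-0.1 -1.   5.3]
115.0833
[0.0354 0.0476 0.0772] 0.0815
[ 0.0353 -0.0352  0.0772] 0.0819
[-0.0364  0.0779  0.0766] 0.0829
[-0.0366  0.0062  0.0764] 0.0813
[-0.0367 -0.0654  0.0772] 0.0826
e0
obj 866 c [709.2 313.4] s [118.2  81.4] a 89.92 z 0.0267 med [0.7174 0.3372]
obj 731 c [ 689.  -324.5] s [52.2 52.9] a 80.32 z 0.1013 med [ 0.6812 -0.3183]
obj 1170 c [688.8 -27.5] s [188.   45.2] a 89.63 z 0.0106 med [ 0.6871 -0.029 ]
obj 529 c [658.9 182.3] s [59.2 57.6] a 45.95 z 0.0151 med [0.6556 0.1802]
obj 7053 c [ 535.8 -220.5] s [274.2 173.1] a 89.41 z 0.0474 med [ 0.5315 -0.2184]
obj 7560 c [493.1 216.1] s [156.8 301.9] a 3.11 z 0.0129 med [0.4902 0.2159]
obj 606 c [324.6 292.7] s [58.3 58.6] a 58.37 z 0.0152 med [0.3253 0.2902]
obj 596 c [327.9 124.4] s [57.4 58.4] a 27.45 z 0.0144 med [0.3281 0.1232]
nut 111 c [500.3 100.7] s [14.5 45.3] a 33.2 z 0.0714 med [0.4995 0.1002]
rim 2204 c [ 535.7 -220.2] s [273.6 172.8] a 89.66 z 0.0836 med [ 0.5318 -0.2218]
mat 464 c [694.3 -28.5] s [223.5  64.7] a 88.61 z 0.0009 med [ 0.7097 -0.0311]
mat 30 c [664.9  -6.3] 
[... 201 characters left out ...]
59]
bar 40 c [ 600.2 -123.5] s [17.9 35. ] a 2.72 z 0.0096 med [ 0.6049 -0.121 ]
bar 332 c [564.  135.3] s [ 26.  129.3] a 1.04 z 0.0119 med [0.5612 0.123 ]
barh 68 c [689.1 -27.9] s [20.2 17.3] a 0.37 z 0.0517 med [ 0.6885 -0.0268]
barh 29 c [658.4 182.1] s [15.1 15.7] a 45.65 z 0.0478 med [0.6591 0.1816]
barh 28 c [ 607.8 -167.6] s [62.2  1.8] a 88.66 z 0.0503 med [ 0.6079 -0.1663]
barh 25 c [ 514.6 -108.5] s [12.2 24.1] a 88.21 z 0.0472 med [ 0.5172 -0.1074]
barh 46 c [ 514. -148.] s [19.2 26.9] a 89.63 z 0.0474 med [ 0.515  -0.1504]
barh 67 c [ 514.5 -187. ] s [25.8 27. ] a 88.34 z 0.0474 med [ 0.5154 -0.1841]
barh 27 c [ 513.8 -121.9] s [11.9 26.2] a 56.59 z 0.0479 med [ 0.5122 -0.1216]
```

View pics/e0.png

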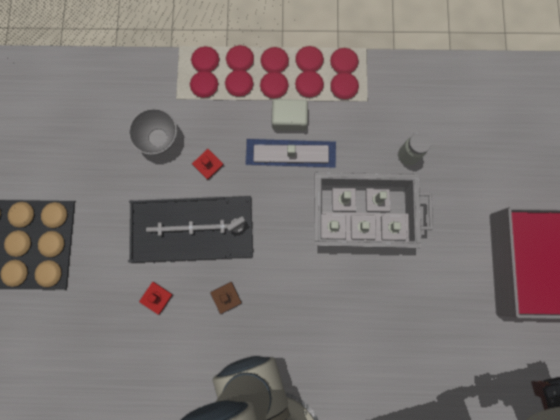

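View pics/e1.png

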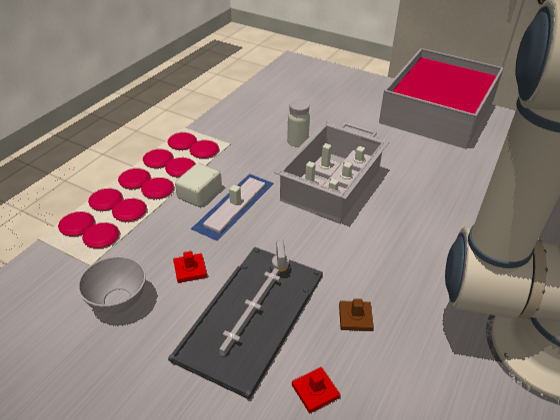

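The nut wing reads about 240° (4.19 rad). The stamps are upright below the rim, the bar is on its mat, and the bowl, jar and tub look unmoved. Handing in.

```bash
python3 -c "
from bench import env
env.hand_in()"
```

```text
the job is handed in; nothing more can be done
```

The job is done and handed in at about 115 s of the 210 s allowed; the hand-in gives no verdict.

- **Nut:** slackened in two grasps. The last picture shows the wing at about 240° (4.19 rad), and the keeper had drawn back about 20 mm.
- **Stamps:** five were present, two tall and three short. The tall ones are in the deep half and the short ones in the shallow half. All look upright, with handle tops at about 77 mm under the 84 mm rim. I slid the two outer short ones to the pan ends with the shut fingers, because the open jaws would not fit there.
- **Sweep:** the bar touched the rim at the wire-handle end and was swept to the other end at 3 cm/s. Upward contact force was 5–8 N at every reading along the way. A print error in my script paused the sweep after the first fifth. I continued from there with the bar still in contact.
- **Final state:** the bar lies lengthwise on its mat, about 5 mm off centre across it. The bowl and jar measure unmoved and the tub looks unmoved. The arm is parked clear.

The top camera's y readings ran about 4 mm off the robot's own. I took the pan and bar positions from the robot's placements instead, well inside the tolerances.

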